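Index the dividing table by one turn of its hand wheel and lock it

ROBOT

A 7-joint arm with a two-finger parallel gripper is mounted at the origin on a cart in front of the work surface, level with it; the furniture and walls round the work are solid. World frame = base frame: x ahead of the robot, y to its left, z up, the work surface at z = 0. Lengths are in m, angles in rad, forces in N, time in s.
With the tool pointing down it reaches from about 0.425 to 0.975 m from the base axis. Payload 16.7 kg.
Tool frame: the origin (TCP) lies on the centre line of the jaws, within the pads' length; the fingertips stand 8 mm ahead of it and the grasp point (between the pads) lies 11 mm behind it; z points along the fingers, y is the line along which they close (so a half turn about z gives the same grasp; the last joint's range is limited). The gripper opens to 85 mm and grips with 20 to 120 N. Pads are 22 mm wide; open, the fingers measure 114 mm over their backs; the gripper's body (76 mm by 85 mm) begins 54 mm behind the grasp point. The pads swing forward as they close: fully open they stand 13 mm farther back than shut.
Start: joints at [-0.841, 0.426, 0.074, 1.606, -0.034, 1.111, -0.067], TCP at [0.52, 0.43, 0.239] pointing down, gripper open.
Joint ranges: [-2.85, 2.85], [-0.5, 2.14], [-1.23, 1.37], [0.21, 2.46], [-1.02, 4.16], [0.16, 2.05], [-2.73, 2.73]. Speed limits (rad/s): [1.89, 1.89, 2.39, 2.39, 3.01, 3.01, 3.01].

INTERFACE

Orientations are given as a unit quaternion [x, y, z, w].
In Python, from rig import r, viewer gives the robot as it stands. The module is installed in compiled form; this text tells all that it offers.
- The arm moves only by the shell command python3 -m inch 'ROWS' [FORCE]. ROWS is JSON, a list of rows, each a list of 7 numbers: the shift along the tool's x, y, z each as a share of 0.05 m, from -1 to 1, then the turn, a rotation vector about the tool's x, y, z each as a share of 180 degrees, from -1 to 1, then the opening, from 0 (shut) to 1 (fully open). In form: [[x, y, z, rx, ry, rz, grip], ...]. A call has 1 to 5 rows; each row shifts and turns the commanded pose from where the row before left it, along the tool's axes as they then stand; what a row does not reach is not made up. A row lasts 1/12 s, in which the tool goes at most 41.7 mm and 7.16 degrees, less where a joint would pass 70% of its speed; a pose out of reach is approached as far as the arm can. A call with a number of a shift or a turn outside -1 to 1 is refused whole. A call with a gripper value outside its range is refused whole. The fingers move at their own pace and stop on an object; FORCE is the grip in N (left out, the last holds). Time passes only in rows, so rows that do not move let the fingers close. It gives the time, the measured TCP pose, the force, the opening and the grip force at its end, in the units of the state.
- r.get_state(): the state, without advancing time (a new reading comes with each control period).
- viewer.snapshot(name): name is "scene" or "top"; returns the picture (400x640x3 uint8, red, green, blue); there is no depth.
- viewer.camera_params(name): a dict with "intrinsics" (3x3 intrinsics, pixels), "rvec" (rotation vector, rad) and "tvec" (3), from world to camera coordinates, as OpenCV has them. Camera axes: x right, y down, z forward; pixel columns grow to the right and rows downward; lengths in m; the calibration is good to about 2 mm. A picture is of the moment at which its call begins. camera_params takes no time and is no camera call.
- r.hand_in(): hands the job in; it is judged then, once.
The state is a dict: "clock": time; "joint_positions": joint angles; "joint_vel": joint speeds; "effort": joint torques, N m; "position": TCP position; "eef_rot": TCP orientation; "force": force on the tool from outside, world axes, zero at the start; "moment": the same for the moment, N m; "finger_gap": finger opening in m; "grasp_force": force on a finger pad.
Only numpy, scipy, OpenCV 4.12 (cv2) and the standard library are available. Lean on these libraries where they do the work, as an engineer would, in place of code of your own. Each camera call takes 0.05 s, during which the arm holds its last target. There are 200 camera calls.

TASK

Bring the dividing table on to its next station: with the fingertips push the hand wheel round clockwise (seen from above) by its upright handle through exactly one full turn, until the handle stands at the fixed pointer again, without running on past it. Then push the lock lever, by its upright pin, counter-clockwise (seen from above) all the way to its stop beside the round table. Only push, and gently: grip or lift nothing, and leave the loose things round about where they are.

Things in the scene. Friction and masses are not known exactly. Their poses are not given: they have to be found in the camera images.
- dividing_base: the dividing table, fixed to the bench at any yaw: dark base plate 240 (x) x 140 (y) x 10 mm, origin under its centre. In its frame: grey gear housing (86 mm square, 52 mm high) with the level hand wheel on top at x = -55 mm; round steel table (92 mm across, 49 mm high, work holder on it to 58 mm) at x = +62 mm; pointer at the -x end; lock lever at the -y side.
- wheel_axis (a point): point on the hand wheel's vertical axis, 70 mm above the bench, level with the top of the wheel's rim (the rim is 106 mm across outside; rim, spokes and hub all lie below 76 mm above the bench).
- handwheel (a joint): turn of the hand wheel in rad, positive CLOCKWISE seen from above, 0 at the start with the handle at the pointer; one full turn is 6.283; it turns freely on beyond that, there is no stop. It needs about 3 N at the handle and stays where it is left. It drives the round table at 1/12 of its speed.
- handle_mid (a point): the upright black handle on the rim of the hand wheel, a round post 17 mm in diameter that moves round with the wheel at 48 mm from its axis; it stands from 75 to 117 mm above the bench; this point is on its centre line, 97 mm above the bench. All other parts of the dividing table are no higher than 80 mm.
- pointer_tip (a point): top of the fixed index pointer, on the line from the wheel axis through the handle's start place, 61 mm from the wheel axis, 64 mm above the bench. One turn is complete when the handle stands beside it again.
- lock_lever (a joint): swing of the lock lever in rad, positive COUNTER-CLOCKWISE seen from above; about 0 to 0.3 at the start (unlocked, sticking out from the base), 1.3 at its stop (locked, lying along the base's edge beside the round table). It needs about 1.5 N at the pin and stays where it is left.
- lever_pivot (a point): point on the lock lever's vertical axis, 48 mm above the bench.
- lever_pin (a point): the upright black pin at the lever's free end, 14 mm in diameter, from 44 to 80 mm above the bench, 60 mm from the pivot; this point is on its centre line, 66 mm above the bench. The flat arm from the pivot to the pin is 12 mm wide and its top is 52 mm above the bench.
- parts_pot: loose light round pot with a lid, 42 mm across, 20 mm high, beside the base; origin at its underside. Leave alone.
- loupe: loose black eyeglass loupe, 36 mm across, 30 mm high, beside the base; origin at its underside. Leave alone.
- putty: loose small block of green putty, 22 x 30 x 12 mm, beside the base; origin at its underside. Leave alone.
- cap_pot: a second loose light round pot, 42 mm across, 20 mm high, near the lock lever's side of the base; origin at its underside. Leave alone.
- oil_block: loose black block with four oil cups, 26 x 88 x 16 mm, to the left; origin at its underside. Leave alone.
- pin_vice: loose pin vice (thin tool), 11 x 99 x 9 mm, lying to the left; origin at its underside. Leave alone.
- wheel_handle: the same upright handle as a body, which also spins idly on its own pin like any crank handle; origin on its centre line where it joins the rim, 67 mm above the bench.

How it is judged:
On the way, in this order (a step that is already met when the one before it is completed fails the run):
1. the hand wheel is past half a turn clockwise, with the fingers pushing its handle (value of joint handwheel between 3.3 and 5.9 rad and contact force between the fingers and wheel_handle above 0.3 N).
2. the hand wheel stands still after one full turn, within 0.2 rad (value of joint handwheel between 6.083 and 6.483 rad and velocity of joint handwheel between -0.15 and 0.15 rad/s), for 0.3 s.
3. the lock lever is at its stop (value of joint lock_lever above 1.18 rad), for 0.2 s.
At the end, for the whole second after the job is handed in: The hand wheel has been turned clockwise once round by its handle and stands within 0.2 rad (about 10 mm at the handle) of one full turn, the lock lever is within 0.12 rad of its stop, both are at rest, and the loose things lie still within 20 mm of where they were (all of step 2 and value of joint lock_lever above 1.18 rad and velocity of joint lock_lever between -0.15 and 0.15 rad/s and linear speed of each of parts_pot, loupe, putty, cap_pot, oil_block, pin_vice below 0.02 m/s); the robot touches nothing.
It fails at once if the hand wheel ran on more than 0.3 rad past one turn (value of joint handwheel above 6.583 rad).
It fails at once if the hand wheel was turned backwards from its start (value of joint handwheel below -0.2 rad).
It fails at once if the handle or the wheel was gripped or pushed with more than 30 N (contact force between the fingers and handwheel above 30 N).
It fails at once if the lever was gripped or pushed with more than 40 N (contact force between the fingers and lock_lever above 40 N).
It fails at once if a loose thing was moved or lifted by more than 20 mm (distance of any of parts_pot, loupe, putty, cap_pot, oil_block, pin_vice from where it was at the start of the episode above 0.02 m).
It also fails if it takes over 64 s, if anything falls off the work surface, if the arm or the gripper's body presses on something with over 40 N, if the wrist force passes 120 N, or if a joint passes its speed limit or range.

## Working session

There is one attempt and no reset: what is moved stays moved. The work goes in short steps, Python scripts to look and compute and a shell command to move; the robot and the scene stay as the last step left them, time stands still between calls to the robot, and variables do not carry over. Pictures are saved under pics/ and viewed, at most 10 in all, crops included, and the job is handed in when it is done.

```bash
mkdir -p pics; python3 - <<'E'
from rig import r,viewer
import cv2
s=r.get_state();print(s)
for n in("scene","top"):
    cv2.imwrite(f"pics/{n}0.png",viewer.snapshot(n)[:,:,::-1]);print(viewer.camera_params(n))
E
```

```text
{'clock': 0.0, 'joint_positions': array([-0.84049291,  0.42672306,  0.07388267,  1.60662941, -0.03409954,
        1.11080752, -0.06708014]), 'joint_vel': array([-9.50809641e-06,  1.04248417e-04, -2.00539611e-03, -1.05297091e-03,
        3.66082439e-04, -4.13716648e-04,  2.25201627e-03]), 'effort': array([-1.81655301e-03, -9.49808693e+01,  3.75945613e+00, -4.63515723e+01,
        1.90486643e-02,  1.00669329e-02, -5.99967666e-05]), 'position': array([0.51987917, 0.42987887, 0.23860763]), 'eef_rot': array([ 4.25869093e-01,  9.04784554e-01, -6.12540925e-04, -2.27735189e-04]), 'force': array([-0.77907981,  0.03005862, -0.71928323]), 'moment': array([-0.01673981, -0.04383488,  0.00994994]), 'grasp_force': 0.0, 'finger_gap': 0.0853339760078381}
{'intrinsics': array([[471.97863713,   0.        , 317.49575408],
       [  0.        , 471.97863713, 196.88822707],
       [  0.        ,   0.        ,   1.        ]]), 'rvec': array([ 0.87418023, -2.22017949,  1.36749788]), 'tvec': array([0.57261613, 0.19260556, 0.94585074])}
{'intrinsics': array([[409.40619491,   0.        , 317.35252323],
       [  0.        , 409.40619491, 192.73145346],
       [  0.        ,   0.        ,   1.        ]]), 'rvec': array([ 2.14606462, -2.18315565,  0.08955391]), 'tvec': array([0.26151503, 0.57602454, 0.86803011])}
```

View pics/scene0.png

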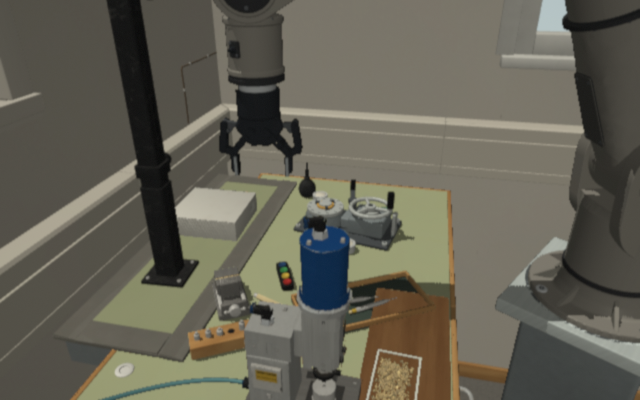

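View pics/top0.png

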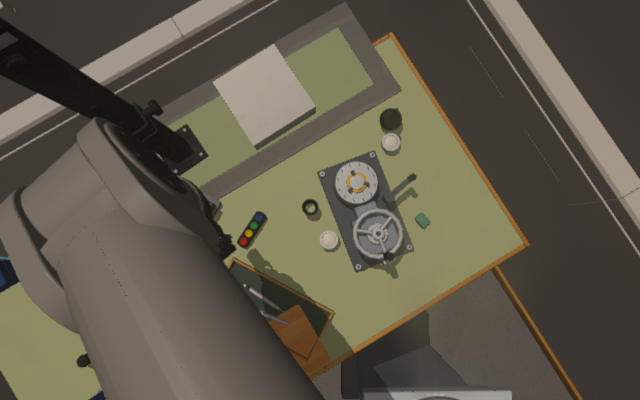

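The top view shows the base with corners about (319,171), (373,153), (411,247) and (357,270). The wheel hub is near (378,233), the handle near (389,257) and the lever pin near (411,178). The scene view shows the handle at about (390,200) and the pin at about (352,187). I'll enlarge both views.

```bash
cat > h.py <<'E'
import numpy as np,cv2
from rig import r,viewer
from scipy.spatial.transform import Rotation as R
def cam(n):
    p=viewer.camera_params(n);return p["intrinsics"],cv2.Rodrigues(p["rvec"])[0],p["tvec"]
def ray(n,u,v):
    K,Q,t=cam(n);return -Q.T@t,Q.T@np.linalg.solve(K,[u,v,1.])
def onz(n,u,v,z):
    c,d=ray(n,u,v);return c+d*(z-c[2])/d[2]
def proj(n,P):
    K,Q,t=cam(n);x=K@(Q@np.array(P,float)+t);return x[:2]/x[2]
E
python3 - <<'E'
from h import *
a=cv2.imread("pics/top0.png")[140:280,300:440];b=cv2.imread("pics/scene0.png")[170:250,290:410]
cv2.imwrite("pics/c1.png",np.hstack([cv2.resize(a,(560,560),interpolation=cv2.INTER_CUBIC)]))
cv2.imwrite("pics/c2.png",cv2.resize(b,(720,480),interpolation=cv2.INTER_CUBIC))
for n,u,v,z in[("hub",378,233,.07),("table",356,183,.055),("c",319,171,.01),("c",373,153,.01),("c",411,247,.01),("c",357,270,.01),("pin",411,178,.08),("handle",388,257,.117)]:print(n,onz("top",u,v,z).round(4))
E
```

```text
hub [0.4905 0.1269 0.07  ]
table [0.5974 0.1685 0.055 ]
c [0.6315 0.2474 0.01  ]
c [0.6703 0.1247 0.01  ]
c [0.4584 0.0473 0.01  ]
c [0.4101 0.1675 0.01  ]
pin [0.6027 0.0565 0.08  ]
handle [0.4439 0.1151 0.117 ]
```

View pics/c1.png

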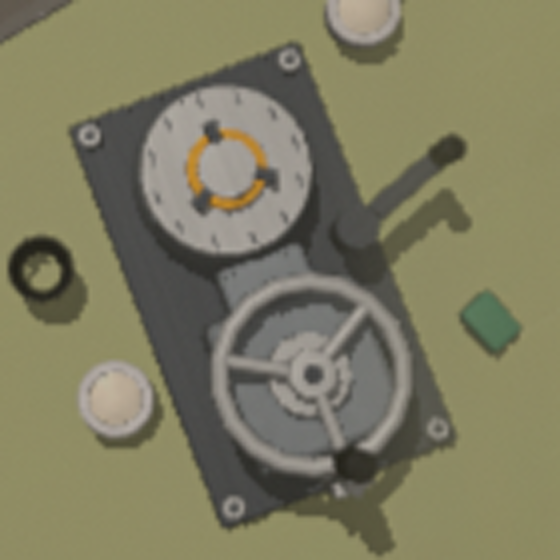

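View pics/c2.png

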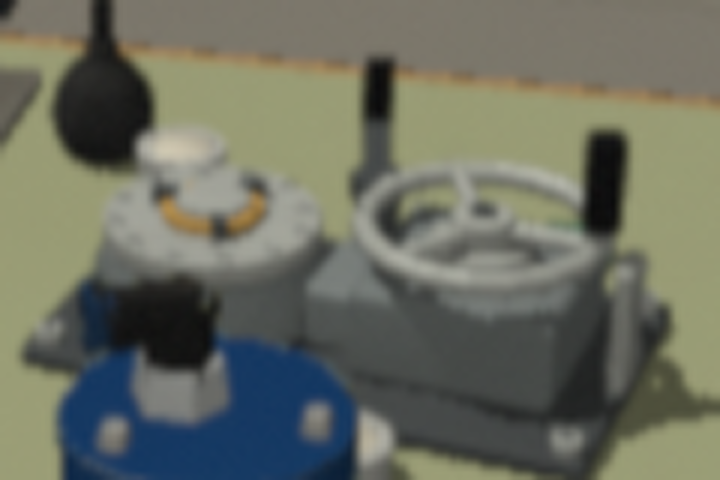

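The crop of the top view puts the hub at (378.2,233.4), the handle blob at about (389,256), and the pin top at about (412,177). It also shows the lever boss at about (388.7,196) and the pointer just outside the handle. The crop of the scene view puts the middle of the handle at about (390.5,200.6) and the middle of the pin at about (353,184.8). Next I'll cross-check these between the views and against the given geometry.

```bash
python3 - <<'E'
from h import *
for n in("top","scene"):
  K,Q,t=cam(n);print(n,"cam",-Q.T@t)
def tri(a,b):
  (c,d),(e,f)=ray("top",*a),ray("scene",*b);s=np.linalg.lstsq(np.c_[d,-f],e-c,rcond=None)[0];p,q=c+d*s[0],e+f*s[1];return (p+q)/2,np.linalg.norm(p-q)
print("handle",tri((388.7,256),(390.5,200.6)))
print("pin",tri((411.8,177.2),(353,184.8)))
print("hub",tri((378.2,233.4),(290+484/6,170+208/6)))
for nm,u,v,z in[("rimc",378,233.4,.07),("pointer",386,262,.064),("boss",388.7,196,.05),("pintop",412.6,177,.08),("handle",388.7,256,.097)]:print(nm,onz("top",u,v,z).round(4))
for nm,x,y,z in[("cappot",364,10,.02),("putty",490,322,.012),("partspot",116,398,.02)]:print(nm,onz("top",300+x/4,140+y/4,z).round(4))
W=np.array([.4907,.1274]);
for y in(.30,.35,.40):print(y,[proj("top",[*(W-.048*np.array([np.cos(y),np.sin(y)])),z]).round(1) for z in(.075,.117)])
t=viewer
for z in(.117,.075):print("scene",proj("scene",[*(W-.048*np.array([np.cos(.35),np.sin(.35)])),z]))
E
```

```text
top cam [0.49319269 0.23935663 0.9236558 ]
scene cam [-0.10244702  0.94381635  0.59861094]
handle (array([0.44520386, 0.11079915, 0.09527056]), np.float64(0.0017172923482224756))
pin (array([0.60654151, 0.05138347, 0.06404379]), np.float64(0.00022358322361575635))
hub (array([0.48999658, 0.12737171, 0.07496922]), np.float64(0.00077908682010428))
rimc [0.4897 0.1269 0.07  ]
pointer [0.4305 0.1114 0.064 ]
boss [0.5687 0.099  0.05  ]
pintop [0.6047 0.0531 0.08  ]
handle [0.4446 0.1105 0.097 ]
cappot [0.6914 0.085  0.02  ]
putty [0.5162 0.0201 0.012 ]
partspot [0.4779 0.2279 0.02  ]
0.3 [array([385.7, 255.3]), array([388.9, 256.5])]
0.35 [array([386.8, 254.9]), array([390.1, 256.1])]
0.4 [array([387.9, 254.5]), array([391.2, 255.6])]
scene [391.30797194 192.18919013]
scene [390.12642202 208.19046102]
```

```bash
python3 -m inch '[[-0.24,-0.26,0,0,0,0,0],[-0.47,-0.52,0,0,0,0,0],[-0.47,-0.52,0,0,0,0,0],[-0.47,-0.52,0,0,0,0,0],[-0.47,-0.52,0,0,0,0,0]]' 20; python3 -m inch '[[-0.47,-0.52,0,0,0,0,0],[-0.47,-0.52,0,0,0,0,0],[-0.47,-0.52,0,0,0,0,0],[-0.47,-0.52,0,0,0,0,0],[-0.47,-0.52,0,0,0,0,0]]';python3 -m inch '[[-0.24,-0.26,0,0,0,0,0],[0,0,0,0,0,0,0],[0,0,0,0,0,0,0]]'
python3 - <<'E'
from h import *
cv2.imwrite("pics/s1.png",np.hstack([cv2.resize(viewer.snapshot("scene")[60:260,250:450,::-1],(400,400)),cv2.resize(viewer.snapshot("top")[140:290,290:440,::-1],(400,400))]))
E
```

```text
clock: 0.52
position: [0.4969, 0.2723, 0.2389]
eef_rot: [0.426, 0.905, -0.0, -0.0]
force: [0.8, -0.4, 0.2]
finger_gap: 0.0256
grasp_force: 0.0
clock: 0.93
position: [0.4715, 0.0989, 0.2392]
eef_rot: [0.426, 0.905, -0.0, -0.0]
force: [0.7, -0.6, 0.0]
finger_gap: -0.0002
grasp_force: 0.0
clock: 1.18
position: [0.4697, 0.0821, 0.2394]
eef_rot: [0.427, 0.904, 0.0, -0.0]
force: [-0.0, 0.9, -1.2]
finger_gap: 0.0001
grasp_force: 0.0
```

View pics/s1.png

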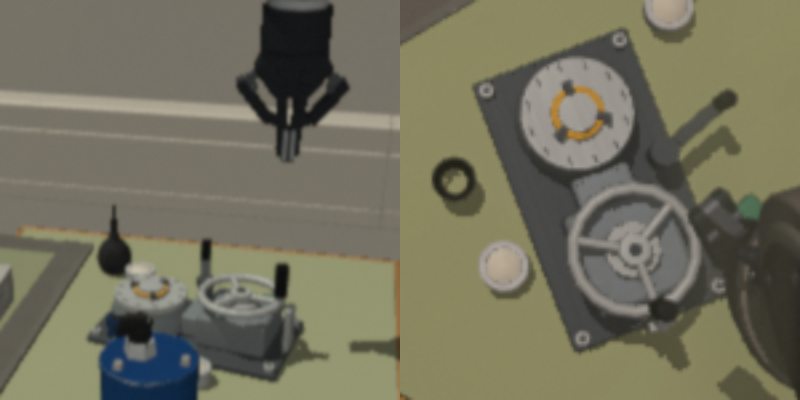

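The fist is shut and its narrow part is about 40 mm long. It sits beside the wheel, and the handle is clear at about (663,308) in the right half of the picture. Next I'll write the row planner and measure the fingertip height.

```bash
cat >> h.py <<'E'
W=np.array([.4901,.127])
def rows(targets):
    "print rows (shares of 50 mm, tool axes) through world targets, rounding carried on"
    s=r.get_state();M=R.from_quat(s["eef_rot"]).as_matrix();p=np.array(s["position"]);o=[]
    for T in targets:
        d=np.round(M.T@(np.array(T)-p)/.05,2);p=p+M@d*.05;o.append(d.tolist())
    for i in range(0,len(o),5):print([[*d,0,0,0,0] for d in o[i:i+5]])
def arc(a,step,n,z=.104,rad=.048):
    return [[*(W+rad*np.array([np.cos(t),np.sin(t)])),z] for t in np.radians(a-step*np.arange(1,n+1))]
E
python3 - <<'E'
from h import *
p=r.get_state()["position"]
for z in(.222,.227,.232,.237):print(z,proj("scene",[p[0],p[1],z]))
print(arc(245,0,1))
rows(np.linspace(p,arc(245,0,1)[0],6)[1:])
E
```

```text
0.222 [392.52563812 143.93450226]
0.227 [392.6734795  141.86620495]
0.232 [392.82193783 139.78927654]
0.237 [392.97101698 137.70366289]
[[np.float64(0.4698143234364464), np.float64(0.08349722622224079), 0.104]]
[[-0.0, -0.0, 0.54, 0, 0, 0, 0], [-0.0, -0.0, 0.54, 0, 0, 0, 0], [-0.0, -0.0, 0.54, 0, 0, 0, 0], [-0.0, -0.0, 0.54, 0, 0, 0, 0], [-0.0, -0.0, 0.55, 0, 0, 0, 0]]
```

```bash
sed -i 's/z=.104/z=.097/' h.py; python3 -m inch '[[0,0,0.57,0,0,0,0],[0,0,0.57,0,0,0,0],[0,0,0.57,0,0,0,0],[0,0,0.57,0,0,0,0],[0,0,0.56,0,0,0,0]]'; python3 -m inch '[[0,0,0,0,0,0,0],[0,0,0,0,0,0,0]]'
python3 - <<'E'
from h import *
rows(arc(245,4,5)+arc(225,6,10))
E
```

```text
clock: 1.7
position: [0.4698, 0.0841, 0.0959]
eef_rot: [0.425, 0.905, 0.0, -0.0]
force: [0.4, -0.5, -0.0]
finger_gap: -0.0001
grasp_force: 0.0
clock: 1.87
position: [0.4692, 0.0835, 0.0967]
eef_rot: [0.425, 0.905, -0.001, -0.001]
force: [0.6, 0.4, 0.3]
finger_gap: 0.0
grasp_force: 0.0
[[0.05, -0.02, -0.01, 0, 0, 0, 0], [0.07, -0.02, 0.0, 0, 0, 0, 0], [0.06, -0.02, 0.0, 0, 0, 0, 0], [0.07, -0.01, 0.0, 0, 0, 0, 0], [0.06, -0.01, 0.0, 0, 0, 0, 0]]
[[0.1, -0.0, 0.0, 0, 0, 0, 0], [0.1, 0.0, 0.0, 0, 0, 0, 0], [0.1, 0.02, 0.0, 0, 0, 0, 0], [0.1, 0.03, 0.0, 0, 0, 0, 0], [0.09, 0.04, 0.0, 0, 0, 0, 0]]
[[0.09, 0.04, 0.0, 0, 0, 0, 0], [0.09, 0.06, 0.0, 0, 0, 0, 0], [0.07, 0.06, 0.0, 0, 0, 0, 0], [0.07, 0.07, 0.0, 0, 0, 0, 0], [0.07, 0.08, 0.0, 0, 0, 0, 0]]
```

```bash
python3 -m inch '[[0.05,-0.02,0,0,0,0,0],[0.07,-0.02,0,0,0,0,0],[0.06,-0.02,0,0,0,0,0],[0.07,-0.01,0,0,0,0,0],[0.06,-0.01,0,0,0,0,0]]';python3 -m inch '[[0.1,0,0,0,0,0,0],[0.1,0,0,0,0,0,0],[0.1,0.02,0,0,0,0,0],[0.1,0.03,0,0,0,0,0],[0.09,0.04,0,0,0,0,0]]';python3 -m inch '[[0.09,0.04,0,0,0,0,0],[0.09,0.06,0,0,0,0,0],[0.07,0.06,0,0,0,0,0],[0.07,0.07,0,0,0,0,0],[0.07,0.08,0,0,0,0,0]]'
python3 - <<'E'
from h import *
d=r.get_state()["position"][:2]-W;a=np.degrees(np.arctan2(d[1],d[0]))%360;print(a,np.linalg.norm(d))
cv2.imwrite("pics/s2.png",np.hstack([cv2.resize(viewer.snapshot("scene")[110:260,300:450,::-1],(400,400)),cv2.resize(viewer.snapshot("top")[140:290,290:440,::-1],(400,400))]))
rows(arc(a,7,15))
E
```

```text
clock: 2.28
position: [0.4569, 0.0929, 0.0981]
eef_rot: [0.426, 0.905, 0.001, 0.0]
force: [-0.4, 0.8, 0.0]
finger_gap: 0.0001
grasp_force: 0.0
clock: 2.7
position: [0.4443, 0.1145, 0.0973]
eef_rot: [0.426, 0.905, -0.0, -0.0]
force: [0.6, -3.0, 2.7]
finger_gap: -0.0001
grasp_force: 1.7
clock: 3.12
position: [0.4438, 0.1394, 0.0971]
eef_rot: [0.426, 0.905, -0.0, -0.0]
force: [-0.7, -3.2, 0.1]
finger_gap: -0.0
grasp_force: 1.7
165.04613696382546 0.04790244155358532
[[0.06, 0.09, 0.0, 0, 0, 0, 0], [0.04, 0.1, 0.0, 0, 0, 0, 0], [0.04, 0.11, 0.0, 0, 0, 0, 0], [0.02, 0.12, 0.0, 0, 0, 0, 0], [0.01, 0.12, 0.0, 0, 0, 0, 0]]
[[-0.01, 0.11, 0.0, 0, 0, 0, 0], [-0.02, 0.12, 0.0, 0, 0, 0, 0], [-0.03, 0.11, 0.0, 0, 0, 0, 0], [-0.05, 0.11, 0.0, 0, 0, 0, 0], [-0.06, 0.1, 0.0, 0, 0, 0, 0]]
[[-0.07, 0.09, 0.0, 0, 0, 0, 0], [-0.08, 0.08, 0.0, 0, 0, 0, 0], [-0.1, 0.07, 0.0, 0, 0, 0, 0], [-0.1, 0.06, 0.0, 0, 0, 0, 0], [-0.1, 0.05, 0.0, 0, 0, 0, 0]]
```

View pics/s2.png

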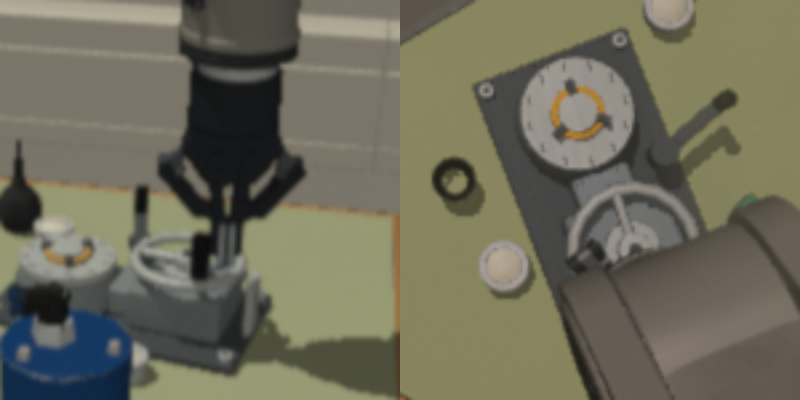

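The fist has pushed the handle, at (200,257) in the left half of the picture, round to the near side with about 3 N. I'll keep pushing.

```bash
python3 -m inch '[[0.06,0.09,0,0,0,0,0],[0.04,0.1,0,0,0,0,0],[0.04,0.11,0,0,0,0,0],[0.02,0.12,0,0,0,0,0],[0.01,0.12,0,0,0,0,0]]';python3 -m inch '[[-0.01,0.11,0,0,0,0,0],[-0.02,0.12,0,0,0,0,0],[-0.03,0.11,0,0,0,0,0],[-0.05,0.11,0,0,0,0,0],[-0.06,0.1,0,0,0,0,0]]';python3 -m inch '[[-0.07,0.09,0,0,0,0,0],[-0.08,0.08,0,0,0,0,0],[-0.1,0.07,0,0,0,0,0],[-0.1,0.06,0,0,0,0,0],[-0.1,0.05,0,0,0,0,0]]'
python3 - <<'E'
from h import *
d=r.get_state()["position"][:2]-W;a=np.degrees(np.arctan2(d[1],d[0]))%360;print(a,np.linalg.norm(d))
rows(arc(a,7,15))
E
```

```text
clock: 3.63
position: [0.4598, 0.1633, 0.0972]
eef_rot: [0.426, 0.905, -0.0, -0.0]
force: [-2.4, -2.8, -1.9]
finger_gap: 0.0
grasp_force: 2.0
clock: 4.05
position: [0.4869, 0.1744, 0.0973]
eef_rot: [0.426, 0.905, 0.0, -0.0]
force: [-3.6, 1.8, -2.1]
finger_gap: 0.0003
grasp_force: 1.6
clock: 4.47
position: [0.5148, 0.1675, 0.0974]
eef_rot: [0.426, 0.905, 0.0, 0.0]
force: [-2.6, 2.4, -1.0]
finger_gap: -0.0
grasp_force: 1.7
58.57081376667233 0.04743457532002372
[[-0.11, 0.04, 0.01, 0, 0, 0, 0], [-0.12, 0.02, -0.0, 0, 0, 0, 0], [-0.11, 0.0, -0.0, 0, 0, 0, 0], [-0.12, -0.01, -0.0, 0, 0, 0, 0], [-0.11, -0.02, -0.0, 0, 0, 0, 0]]
[[-0.11, -0.04, -0.0, 0, 0, 0, 0], [-0.11, -0.06, -0.0, 0, 0, 0, 0], [-0.1, -0.06, -0.0, 0, 0, 0, 0], [-0.09, -0.08, -0.0, 0, 0, 0, 0], [-0.07, -0.08, -0.0, 0, 0, 0, 0]]
[[-0.07, -0.1, -0.0, 0, 0, 0, 0], [-0.06, -0.1, -0.0, 0, 0, 0, 0], [-0.04, -0.11, -0.0, 0, 0, 0, 0], [-0.03, -0.11, -0.0, 0, 0, 0, 0], [-0.02, -0.12, -0.0, 0, 0, 0, 0]]
```

```bash
python3 -m inch '[[-0.11,0.04,0,0,0,0,0],[-0.12,0.02,0,0,0,0,0],[-0.11,0,0,0,0,0,0],[-0.12,-0.01,0,0,0,0,0],[-0.11,-0.02,0,0,0,0,0]]';python3 -m inch '[[-0.11,-0.04,0,0,0,0,0],[-0.11,-0.06,0,0,0,0,0],[-0.1,-0.06,0,0,0,0,0],[-0.09,-0.08,0,0,0,0,0],[-0.07,-0.08,0,0,0,0,0]]';python3 -m inch '[[-0.07,-0.1,0,0,0,0,0],[-0.06,-0.1,0,0,0,0,0],[-0.04,-0.11,0,0,0,0,0],[-0.03,-0.11,0,0,0,0,0],[-0.02,-0.12,0,0,0,0,0]]'
python3 - <<'E'
from h import *
d=r.get_state()["position"][:2]-W;a=np.degrees(np.arctan2(d[1],d[0]))%360;print(a,np.linalg.norm(d))
cv2.imwrite("pics/s3.png",np.hstack([cv2.resize(viewer.snapshot("scene")[130:250,310:430,::-1],(480,480),interpolation=cv2.INTER_CUBIC)]))
rows(arc(a,5,15))
E
```

```text
clock: 4.88
position: [0.5338, 0.1461, 0.0974]
eef_rot: [0.426, 0.905, 0.0, 0.0]
force: [-2.5, 2.7, 0.8]
finger_gap: 0.0
grasp_force: 1.9
clock: 5.3
position: [0.5367, 0.1171, 0.0975]
eef_rot: [0.426, 0.905, 0.0, 0.0]
force: [0.3, 3.2, 0.4]
finger_gap: -0.0001
grasp_force: 1.8
clock: 5.72
position: [0.5224, 0.0917, 0.0974]
eef_rot: [0.426, 0.905, 0.0, 0.0]
force: [3.3, 3.8, -1.8]
finger_gap: 0.0
grasp_force: 2.0
312.42276438133354 0.04784161055010806
[[0.0, -0.06, 0.01, 0, 0, 0, 0], [0.01, -0.08, -0.0, 0, 0, 0, 0], [0.01, -0.08, -0.0, 0, 0, 0, 0], [0.02, -0.08, -0.0, 0, 0, 0, 0], [0.03, -0.08, -0.0, 0, 0, 0, 0]]
[[0.04, -0.08, -0.0, 0, 0, 0, 0], [0.04, -0.07, -0.0, 0, 0, 0, 0], [0.04, -0.07, -0.0, 0, 0, 0, 0], [0.06, -0.07, -0.0, 0, 0, 0, 0], [0.06, -0.06, -0.0, 0, 0, 0, 0]]
[[0.06, -0.05, -0.0, 0, 0, 0, 0], [0.07, -0.05, -0.0, 0, 0, 0, 0], [0.07, -0.04, -0.0, 0, 0, 0, 0], [0.08, -0.04, -0.0, 0, 0, 0, 0], [0.08, -0.03, -0.0, 0, 0, 0, 0]]
```

View pics/s3.png

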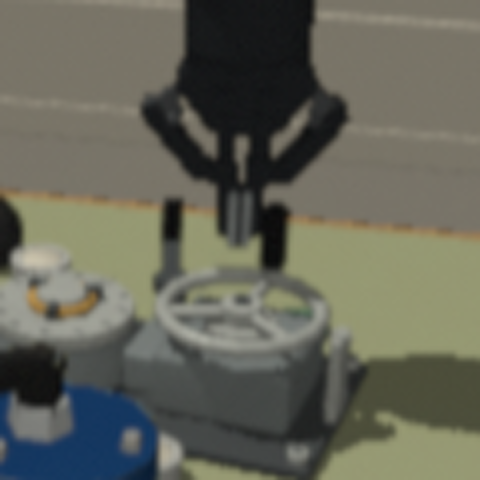

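The handle, at (274,236) in the crop, is on the far right of the wheel, just ahead of the fist. I'll do ten more rows, then measure it.

```bash
python3 - <<'E'
from h import *
p=onz("scene",378.5,189.2,.097)[:2]-W;print("handle deg",np.degrees(np.arctan2(p[1],p[0]))%360,np.linalg.norm(p))
E
python3 -m inch '[[0,-0.06,0,0,0,0,0],[0.01,-0.08,0,0,0,0,0],[0.01,-0.08,0,0,0,0,0],[0.02,-0.08,0,0,0,0,0],[0.03,-0.08,0,0,0,0,0]]';python3 -m inch '[[0.04,-0.08,0,0,0,0,0],[0.04,-0.07,0,0,0,0,0],[0.04,-0.07,0,0,0,0,0],[0.06,-0.07,0,0,0,0,0],[0,0,0,0,0,0,0]]'
python3 - <<'E'
from h import *
d=r.get_state()["position"][:2]-W;a=np.degrees(np.arctan2(d[1],d[0]))%360;print(a,np.linalg.norm(d))
cv2.imwrite("pics/s4.png",np.hstack([cv2.resize(viewer.snapshot("scene")[150:250,330:430,::-1],(400,400),interpolation=cv2.INTER_CUBIC),cv2.resize(viewer.snapshot("top")[190:290,340:440,::-1],(400,400),interpolation=cv2.INTER_CUBIC)]))
E
```

```text
handle deg 284.2166633038478 0.04451567741805605
clock: 6.18
position: [0.5054, 0.0824, 0.0974]
eef_rot: [0.426, 0.905, -0.0, 0.0]
force: [3.0, -0.5, 1.2]
finger_gap: -0.0
grasp_force: 1.6
clock: 6.6
position: [0.4879, 0.0805, 0.0973]
eef_rot: [0.426, 0.905, -0.0, -0.0]
force: [1.2, -0.4, 0.4]
finger_gap: -0.0001
grasp_force: 0.5
267.25565705074416 0.046519887470563834
```

View pics/s4.png

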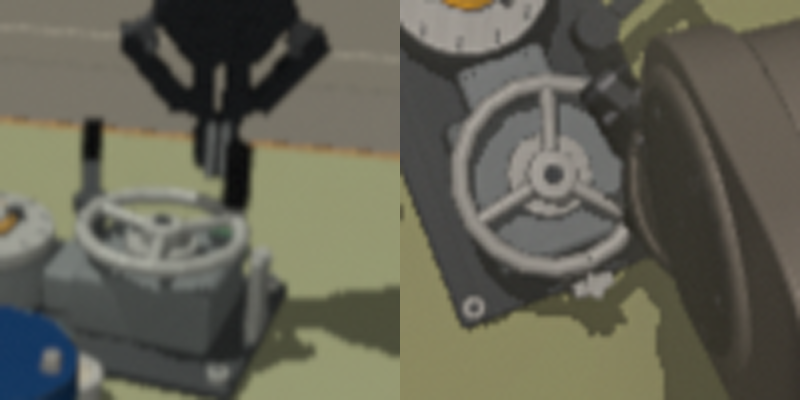

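In the top view the three spokes, at image angles of 94°, 213° and -28°, have about 43° left to reach their starting angles of 50°, 170° and -70°. So the handle is at about 243°. I'll move the fist to about 232°, stop and measure.

```bash
python3 - <<'E'
from h import *
p=onz("scene",389,193.9,.097)[:2]-W;print("handle deg",np.degrees(np.arctan2(p[1],p[0]))%360,np.linalg.norm(p))
rows(arc(267,3.5,10))
E
```

```text
handle deg 239.51402468089287 0.045504701091995406
[[0.03, -0.07, 0.0, 0, 0, 0, 0], [0.04, -0.04, 0.0, 0, 0, 0, 0], [0.05, -0.04, 0.0, 0, 0, 0, 0], [0.04, -0.03, 0.01, 0, 0, 0, 0], [0.05, -0.03, -0.0, 0, 0, 0, 0]]
[[0.06, -0.03, -0.0, 0, 0, 0, 0], [0.05, -0.02, -0.0, 0, 0, 0, 0], [0.05, -0.03, -0.0, 0, 0, 0, 0], [0.06, -0.01, -0.0, 0, 0, 0, 0], [0.06, -0.02, -0.0, 0, 0, 0, 0]]
```

```bash
python3 -m inch '[[0.03,-0.07,0,0,0,0,0],[0.04,-0.04,0,0,0,0,0],[0.05,-0.04,0,0,0,0,0],[0.04,-0.03,0,0,0,0,0],[0.05,-0.03,0,0,0,0,0]]';python3 -m inch '[[0.06,-0.03,0,0,0,0,0],[0.05,-0.02,0,0,0,0,0],[0.05,-0.02,0,0,0,0,0],[0.06,-0.02,0,0,0,0,0],[0,0,0,0,0,0,0]]'
python3 - <<'E'
from h import *
d=r.get_state()["position"][:2]-W;a=np.degrees(np.arctan2(d[1],d[0]))%360;print(a,np.linalg.norm(d))
cv2.imwrite("pics/s5.png",np.hstack([cv2.resize(viewer.snapshot("scene")[150:250,330:430,::-1],(400,400),interpolation=cv2.INTER_CUBIC),cv2.resize(viewer.snapshot("top")[190:290,340:440,::-1],(400,400),interpolation=cv2.INTER_CUBIC)]))
rows(arc(a,2.5,5))
E
```

```text
clock: 7.12
position: [0.4737, 0.0817, 0.0973]
eef_rot: [0.426, 0.905, -0.0, -0.0]
force: [1.7, -1.9, -0.9]
finger_gap: -0.0002
grasp_force: 1.6
clock: 7.53
position: [0.4629, 0.0879, 0.0973]
eef_rot: [0.426, 0.905, -0.0, -0.0]
force: [0.2, -1.1, -0.7]
finger_gap: 0.0002
grasp_force: 0.1
235.18127510337766 0.047677911255345935
[[0.04, -0.02, 0.01, 0, 0, 0, 0], [0.05, -0.01, -0.0, 0, 0, 0, 0], [0.04, -0.01, -0.0, 0, 0, 0, 0], [0.04, -0.0, -0.0, 0, 0, 0, 0], [0.04, -0.0, -0.0, 0, 0, 0, 0]]
```

View pics/s5.png

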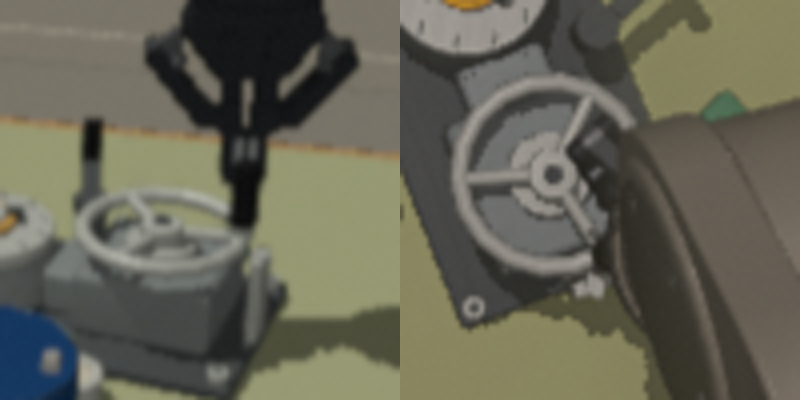

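The spokes are now at 63.7°, 182° and -57.4°, so about 12.5° remains, and the handle follows the fist by about 23°. I'll push that last bit.

```bash
python3 -m inch '[[0.04,-0.02,0,0,0,0,0],[0.05,-0.01,0,0,0,0,0],[0.04,-0.01,0,0,0,0,0],[0.04,0,0,0,0,0,0],[0.03,0,0,0,0,0,0]]';python3 -m inch '[[0,0,0,0,0,0,0],[0,0,0,0,0,0,0],[0,0,0,0,0,0,0],[0,0,0,0,0,0,0],[0,0,0,0,0,0,0]]'
python3 - <<'E'
from h import *
d=r.get_state()["position"][:2]-W;a=np.degrees(np.arctan2(d[1],d[0]))%360;print(a,np.linalg.norm(d))
t=viewer.snapshot("top")[:,:,::-1]
a0=cv2.imread("pics/top0.png")
cv2.imwrite("pics/s6.png",np.hstack([cv2.resize(x[190:290,340:440],(400,400),interpolation=cv2.INTER_CUBIC) for x in(a0,t)]))
# backing off: away from handle along the reverse tangent and outwards
p=r.get_state()["position"];rows([p+[.010,-.010,0],p+[.024,-.022,0]])
E
```

```text
clock: 8.05
position: [0.4555, 0.0941, 0.0973]
eef_rot: [0.426, 0.905, 0.0, 0.0]
force: [3.3, -2.8, -1.6]
finger_gap: 0.0002
grasp_force: 1.7
clock: 8.47
position: [0.4555, 0.094, 0.0972]
eef_rot: [0.426, 0.905, -0.0, -0.0]
force: [-0.3, -0.9, 0.7]
finger_gap: -0.0001
grasp_force: 0.0
223.6332930646173 0.047864375252726875
[[-0.28, 0.03, -0.0, 0, 0, 0, 0], [-0.36, 0.06, -0.0, 0, 0, 0, 0]]
```

View pics/s6.png

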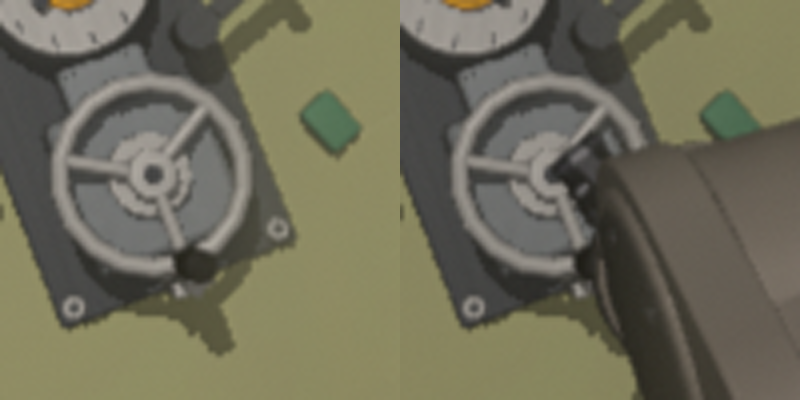

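The left spoke (470,162) matches its starting place (70,162), and the handle stands by the pointer, so the turn is complete to within about 2°. I've used all ten pictures, so from here I check by numbers only. Next I back off, lift and go to the lever.

```bash
python3 -m inch '[[-0.2,0.02,0,0,0,0,0],[-0.36,0.05,0,0,0,0,0],[0,0,-0.6,0,0,0,0],[0,0,-0.6,0,0,0,0],[0,0,-0.4,0,0,0,0]]'; python3 -m inch '[[0,0,0,0,0,0,0],[0,0,0,0,0,0,0]]'
python3 - <<'E'
from h import *
V=np.array([.5687,.099]);q=lambda t,z:np.array([*(V+.06*np.array([np.cos(np.radians(t)),np.sin(np.radians(t))])),z])
p=r.get_state()["position"];a=q(-90.5,p[2])
rows(np.linspace(p,a,5)[1:]); print(a)
E
```

```text
clock: 8.93
position: [0.477, 0.0737, 0.1793]
eef_rot: [0.426, 0.905, 0.0, 0.0]
force: [0.3, 0.2, 1.0]
finger_gap: 0.0001
grasp_force: 0.0
clock: 9.1
position: [0.4771, 0.0743, 0.1783]
eef_rot: [0.426, 0.905, 0.001, 0.001]
force: [0.5, 0.1, -0.4]
finger_gap: 0.0
grasp_force: 0.0
[[-0.43, 0.24, 0.0, 0, 0, 0, 0], [-0.42, 0.24, 0.0, 0, 0, 0, 0], [-0.43, 0.24, 0.0, 0, 0, 0, 0], [-0.42, 0.23, 0.0, 0, 0, 0, 0]]
[0.56817641 0.03900228 0.17828316]
```

```bash
python3 -m inch '[[-0.43,0.24,0,0,0,0,0],[-0.42,0.24,0,0,0,0,0],[-0.43,0.24,0,0,0,0,0],[-0.42,0.23,0,0,0,0,0],[0,0,0,0,0,0,0]]'; python3 -m inch '[[0,0,0.5,0,0,0,0],[0,0,0.6,0,0,0,0],[0,0,0.6,0,0,0,0],[0,0,0.54,0,0,0,0],[0,0,0,0,0,0,0]]'
python3 - <<'E'
from h import *
def c(im):
    m=(im[180:215,376:404].max(2)<55).astype(np.uint8)
    n,l,s,ce=cv2.connectedComponentsWithStats(m);i=1+np.argmax(s[1:,4]);return s[i],ce[i]+[376,180]
a=c(cv2.imread("pics/scene0.png"));b=c(viewer.snapshot("scene"));print(a,b)
for z,x in((.097,a[1]),(.097,b[1])):
    d=onz("scene",*x,z)[:2]-W;print(np.degrees(np.arctan2(d[1],d[0]))%360)
V=np.array([.5687,.099]);q=lambda t:[*(V+.06*np.array([np.cos(np.radians(t)),np.sin(np.radians(t))])),.066]
print(r.get_state()["position"])
rows([q(t) for t in -90.5+4*np.arange(1,21)])
E
```

```text
clock: 9.52
position: [0.5699, 0.037, 0.176]
eef_rot: [0.427, 0.904, -0.001, 0.0]
force: [-1.9, 0.3, -0.7]
finger_gap: -0.0002
grasp_force: 0.0
clock: 9.93
position: [0.5634, 0.0386, 0.0598]
eef_rot: [0.426, 0.905, -0.003, -0.003]
force: [-2.7, 0.5, -0.5]
finger_gap: -0.0002
grasp_force: 0.0
(array([11, 12,  7, 17, 90], dtype=int32), array([390.21111111, 200.06666667])) (array([11, 12,  7, 17, 95], dtype=int32), array([390.22105263, 200.34736842]))
198.08699891829536
196.40435029892058
[0.56471866 0.03866619 0.06250905]
[[-0.09, 0.12, -0.07, 0, 0, 0, 0], [-0.05, 0.07, -0.0, 0, 0, 0, 0], [-0.04, 0.07, -0.0, 0, 0, 0, 0], [-0.04, 0.08, -0.0, 0, 0, 0, 0], [-0.03, 0.08, -0.0, 0, 0, 0, 0]]
[[-0.02, 0.08, -0.0, 0, 0, 0, 0], [-0.02, 0.08, -0.0, 0, 0, 0, 0], [-0.02, 0.08, -0.0, 0, 0, 0, 0], [-0.01, 0.08, -0.0, 0, 0, 0, 0], [-0.0, 0.09, -0.01, 0, 0, 0, 0]]
[[0.0, 0.08, 0.0, 0, 0, 0, 0], [0.01, 0.09, 0.0, 0, 0, 0, 0], [0.02, 0.08, 0.0, 0, 0, 0, 0], [0.02, 0.08, 0.0, 0, 0, 0, 0], [0.02, 0.08, 0.0, 0, 0, 0, 0]]
[[0.03, 0.08, 0.0, 0, 0, 0, 0], [0.04, 0.07, 0.0, 0, 0, 0, 0], [0.04, 0.07, 0.0, 0, 0, 0, 0], [0.05, 0.07, 0.0, 0, 0, 0, 0], [0.05, 0.07, 0.0, 0, 0, 0, 0]]
```

The handle is back within about 2° of its start by mask. I'll let the arm settle, then push the pin.

```bash
python3 -m inch '[[0,0,0,0,0,0,0],[0,0,0,0,0,0,0],[0,0,0,0,0,0,0],[0,0,0,0,0,0,0]]'
python3 -m inch '[[-0.05,0.06,0,0,0,0,0],[-0.05,0.07,0,0,0,0,0],[-0.04,0.07,0,0,0,0,0],[-0.04,0.08,0,0,0,0,0],[-0.03,0.08,0,0,0,0,0]]'
python3 -m inch '[[-0.02,0.08,0,0,0,0,0],[-0.02,0.08,0,0,0,0,0],[-0.02,0.08,0,0,0,0,0],[-0.01,0.08,0,0,0,0,0],[0,0.09,0,0,0,0,0]]'
python3 - <<'E'
from h import *
V=np.array([.5687,.099]);p=r.get_state()["position"];d=p[:2]-V;a=np.degrees(np.arctan2(d[1],d[0]));print(a,np.linalg.norm(d))
q=lambda t:[*(V+.06*np.array([np.cos(np.radians(t)),np.sin(np.radians(t))])),.066]
rows([q(t) for t in a+4*np.arange(1,11)])
E
```

```text
clock: 10.32
position: [0.5677, 0.0395, 0.0666]
eef_rot: [0.426, 0.905, 0.001, 0.001]
force: [-0.8, -0.8, 0.6]
finger_gap: -0.0002
grasp_force: 0.0
clock: 10.73
position: [0.5881, 0.0428, 0.0654]
eef_rot: [0.426, 0.905, 0.0, 0.0]
force: [-0.9, -0.3, 0.0]
finger_gap: -0.0001
grasp_force: 0.7
clock: 11.15
position: [0.6056, 0.0532, 0.0652]
eef_rot: [0.426, 0.905, -0.0, -0.0]
force: [-2.7, 0.5, -0.3]
finger_gap: 0.0001
grasp_force: 1.0
-51.126053071877685 0.05883943407641048
[[-0.02, 0.08, -0.02, 0, 0, 0, 0], [0.01, 0.09, 0.0, 0, 0, 0, 0], [0.01, 0.08, 0.0, 0, 0, 0, 0], [0.02, 0.08, 0.0, 0, 0, 0, 0], [0.02, 0.08, 0.0, 0, 0, 0, 0]]
[[0.03, 0.08, 0.0, 0, 0, 0, 0], [0.04, 0.07, 0.0, 0, 0, 0, 0], [0.04, 0.08, 0.0, 0, 0, 0, 0], [0.05, 0.07, 0.0, 0, 0, 0, 0], [0.05, 0.06, 0.0, 0, 0, 0, 0]]
```

```bash
python3 -m inch '[[0,0.08,0,0,0,0,0],[0.01,0.09,0,0,0,0,0],[0.01,0.08,0,0,0,0,0],[0.02,0.08,0,0,0,0,0],[0.02,0.08,0,0,0,0,0]]'
python3 -m inch '[[0.03,0.08,0,0,0,0,0],[0.03,0.07,0,0,0,0,0],[0.02,0.04,0,0,0,0,0]]'
python3 -m inch '[[0.02,0.03,0,0,0,0,0],[0,0,0,0,0,0,0]]'
python3 - <<'E'
from h import *
V=np.array([.5687,.099]);p=r.get_state()["position"];d=p[:2]-V;a=np.degrees(np.arctan2(d[1],d[0]));print(a,np.linalg.norm(d))
im=viewer.snapshot("scene")
for f in(cv2.imread("pics/scene0.png"),im):
    m=(f[165:215,335:372].max(2)<55).astype(np.uint8);n,l,s,ce=cv2.connectedComponentsWithStats(m);print([(s[i].tolist(),(ce[i]+[335,165]).round(1).tolist()) for i in range(1,n) if s[i,4]>15])
for t in(-51.6,-10,-5,0,5):print(t,[proj("scene",[V[0]+.06*np.cos(np.radians(t)),V[1]+.06*np.sin(np.radians(t)),z]).round(1).tolist() for z in(.08,.06)])
E
```

```text
clock: 11.57
position: [0.6197, 0.0687, 0.0653]
eef_rot: [0.426, 0.905, -0.0, 0.0]
force: [-2.1, -1.5, -0.0]
finger_gap: 0.0005
grasp_force: 0.7
clock: 11.82
position: [0.6247, 0.0782, 0.0654]
eef_rot: [0.426, 0.905, 0.0, 0.0]
force: [0.4, -1.1, 0.2]
finger_gap: 0.0003
grasp_force: 0.5
clock: 11.98
position: [0.625, 0.0798, 0.0654]
eef_rot: [0.426, 0.905, 0.0, 0.0]
force: [0.3, -0.9, 0.0]
finger_gap: -0.0003
grasp_force: 0.1
-18.88051501379998 0.059465972020959414
[([16, 15, 4, 10, 38], [352.6, 184.7])]
[([0, 0, 25, 30, 222], [343.7, 173.4])]
-51.6 [[353.2, 179.5], [353.0, 186.3]]
-10 [[337.9, 181.4], [337.8, 188.3]]
-5 [[336.4, 181.9], [336.3, 188.8]]
0 [[335.0, 182.5], [334.9, 189.4]]
5 [[333.8, 183.2], [333.7, 190.1]]
```

Fist at -18.9°, no stop yet; small steps until the force rises.

```bash
for i in 1; do python3 -m inch '[[0.03,0.03,0,0,0,0,0],[0.03,0.03,0,0,0,0,0],[0,0,0,0,0,0,0]]'; done; python3 -m inch '[[0.03,0.03,0,0,0,0,0],[0,0,0,0,0,0,0]]'; python3 -m inch '[[0.03,0.03,0,0,0,0,0],[0,0,0,0,0,0,0]]'
```

```text
clock: 12.28
position: [0.6251, 0.084, 0.0653]
eef_rot: [0.426, 0.905, 0.0, -0.0]
force: [-0.6, -1.7, 0.3]
finger_gap: -0.0001
grasp_force: 0.3
clock: 12.45
position: [0.6253, 0.086, 0.0653]
eef_rot: [0.426, 0.905, 0.0, -0.0]
force: [-0.3, -1.4, 0.6]
finger_gap: -0.0002
grasp_force: 0.3
clock: 12.62
position: [0.6255, 0.0882, 0.0653]
eef_rot: [0.426, 0.905, 0.0, -0.0]
force: [-0.8, -1.1, -0.3]
finger_gap: -0.0003
grasp_force: 0.4
```

```bash
python3 -m inch '[[0.03,0.03,0,0,0,0,0],[0,0,0,0,0,0,0]]'; python3 -m inch '[[0.03,0.03,0,0,0,0,0],[0,0,0,0,0,0,0]]'; python3 -m inch '[[0.03,0.02,0,0,0,0,0],[0,0,0,0,0,0,0]]'
```

```text
clock: 12.78
position: [0.6257, 0.0899, 0.0653]
eef_rot: [0.426, 0.905, -0.0, 0.0]
force: [0.8, -2.9, 0.6]
finger_gap: -0.0001
grasp_force: 0.8
clock: 12.95
position: [0.6258, 0.0904, 0.0652]
eef_rot: [0.426, 0.905, -0.001, 0.0]
force: [1.2, -7.6, 2.0]
finger_gap: -0.0002
grasp_force: 3.0
clock: 13.12
position: [0.6258, 0.0907, 0.0652]
eef_rot: [0.427, 0.904, -0.001, 0.001]
force: [-0.2, -14.1, 1.0]
finger_gap: 0.0
grasp_force: 5.6
```

The position has stopped and the force has risen to 14 N, so the lever is at its stop. I'll back off, lift and check.

```bash
python3 -m inch '[[-0.1,-0.08,0,0,0,0,0],[-0.25,-0.2,0,0,0,0,0],[0,0,-0.5,0,0,0,0],[0,0,-0.7,0,0,0,0],[0,0,-0.7,0,0,0,0]]'; python3 -m inch '[[0,0,-0.7,0,0,0,0],[-0.5,0,-0.5,0,0,0,0],[-0.5,0,0,0,0,0,0],[0,0,0,0,0,0,0],[0,0,0,0,0,0,0]]'
python3 - <<'E'
from h import *
V=np.array([.5687,.099]);S0=cv2.imread("pics/scene0.png");S=viewer.snapshot("scene");T=viewer.snapshot("top")[:,:,::-1];T0=cv2.imread("pics/top0.png")
for nm,f,(y0,y1,x0,x1) in[("pin0",S0,(170,215,325,372)),("pin",S,(170,215,325,372)),("hnd0",S0,(180,215,376,404)),("hnd",S,(180,215,376,404))]:
    m=(f[y0:y1,x0:x1].max(2)<55).astype(np.uint8);n,l,s,ce=cv2.connectedComponentsWithStats(m);print(nm,[(s[i,4],(ce[i]+[x0,y0]).round(1).tolist()) for i in range(1,n) if s[i,4]>15])
for t in(-5,0,5):print(t,proj("scene",[V[0]+.06*np.cos(np.radians(t)),V[1]+.06*np.sin(np.radians(t)),.066]).round(1))
# loose things: image change round each in the top view
for nm,(u,v) in dict(cap=(391,142),parts=(329,240),loupe=(310,207),putty=(422,220)).items():
    w=np.s_[v-12:v+12,u-12:u+12];print(nm,cv2.absdiff(T[w],T0[w]).mean().round(1))
print(r.get_state()["position"],r.get_state()["force"])
E
```

```text
clock: 13.53
position: [0.6254, 0.0712, 0.1608]
eef_rot: [0.426, 0.905, -0.001, -0.001]
force: [0.6, 0.7, 0.3]
finger_gap: -0.0001
grasp_force: 0.0
clock: 13.95
position: [0.6584, 0.0318, 0.2205]
eef_rot: [0.427, 0.904, 0.0, 0.0]
force: [0.4, 0.9, -0.8]
finger_gap: -0.0001
grasp_force: 0.0
pin0 [(np.int32(38), [352.6, 184.7])]
pin [(np.int32(46), [332.5, 189.7])]
hnd0 [(np.int32(90), [390.2, 200.1])]
hnd [(np.int32(100), [390.5, 200.3])]
-5 [336.3 186.8]
0 [335.  187.4]
5 [333.7 188. ]
cap 3.4
parts 3.3
loupe 2.4
putty 4.1
[0.6574684  0.0335359  0.21977655] [-0.38739266  0.31365359  0.20822806]
```

```bash
python3 -c "
from rig import r
print(r.hand_in())"
```

```text
the job is handed in; nothing more can be done
None
```

I turned the hand wheel one full turn clockwise, to within about 2° of the pointer by image measurement, and pushed the lock lever to its stop; the four loose things I checked have not moved (oil block and pin vice not checked), and the job is handed in with no verdict returned.

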